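Set a filter changer to its third click

TASK

Set the photometer's filter changer by its black lever: first push the lever fully home to the end of the slot with the red mark, then push it back the other way through exactly three clicks, so that it rests in the third click place from home, never running on past it. Only push the lever with the fingertips or the outside of the fingers, without pinching or forcing it, leave the other things on the bench alone, and finish clear of the lever.

Things in the scene. Friction and masses are not known exactly. Their poses are not given: they have to be found in the camera images.
- changer: Filter changer fixed to the bench: dark foot 140x200x12 mm (x,y,z), white housing 120x190 mm, flat top 50 mm above the bench. Origin: centre of its underside, z up; +y: the way the lever advances; +x: away from the robot, to the blue head (x 0 to 60, y -18 to 18, up to 95 mm above the bench). The lever's slot runs along y at x = -40 mm, its home end, with a red dash, at y = -40 mm.
- lever (a joint): Lever's way along the slot (m), growing to the changer's +y. Home 0; click places every 16 mm: 0.016, 0.032, 0.048 (third), 0.064, 0.080; rigid stops -0.003, 0.083. It starts in the first or second (rarely poised on the crest between). Leaving a place takes 4 to 8 N, falling to nothing at the crest 8 mm on; then the lever snaps by itself into the next place, ahead of a slow finger, and stays.
- lever_mid (a point): Centre of the lever, a black upright paddle on the slot: 18 mm wide across the slot (22 at its pads), 14 mm thick along it over both pads, 50 mm high above the housing's top. This point is 27 mm above that top (77 mm above the bench), at changer x = -40, y = -40 mm + lever position. A thin aluminium filter slide moves with it, up to 5 mm above the housing's top; black dots mark the six places.
- blue_pad (a point): Blue push pad 22 x 3 x 30 mm on the lever's +y face (changer axes): push it toward -y to send the lever home. The point is the centre of the pad's face, 77 mm above the bench, 7 mm from the lever's middle.
- orange_pad (a point): Orange push pad 22 x 3 x 30 mm on the lever's -y face: push it toward +y to advance the lever. The point is the centre of the pad's face, 77 mm above the bench, 7 mm from the lever's middle.
- beaker: Loose clear glass beaker, 49 mm across, 59 mm high, near the changer's +y end; leave it alone. Origin at the centre of its underside.
- bung: Loose brick-red rubber bung, 35 mm across, 28 mm high, near the changer's -y end; leave it alone. Origin at the centre of its underside.
- dish: Loose petri dish with a red medium, 90 mm across, 15 mm high, on the bench to the left; leave it alone. Origin at the centre of its underside.
- pipette: Loose micropipette lying on the bench to the right, 238 x 28 x 30 mm; leave it alone. Origin under its middle.
Mind the look-alikes: they are no part of the job. What is shaped like the changer but brown or green is not meant.

How it is judged:
On the way:
1. the lever is fully home (joint below 3 mm) (value of joint lever below 0.003 m), for 0.2 s.
At the end, for the whole second after the job is handed in: after having been home, the lever rests in the third click place (48 mm from home, within 3 mm), and the beaker, bung, dish and pipette are within 15 mm of where they stood (value of joint lever between 0.045 and 0.051 m and velocity of joint lever between -0.005 and 0.005 m/s and distance of each of beaker, bung, dish, pipette from where it was at the start of the episode below 0.015 m); the robot touches nothing.
It fails at once if the lever ran past the third click, over the next crest (value of joint lever above 0.058 m).
It fails at once if the lever was pinched (fingers on both pads at once) (contact force between the fingers and lever_c4 above 1 N and contact force between the fingers and lever_c3 above 1 N).
It fails at once if the lever was forced (more than 40 N) (contact force between the fingers and lever_c4 above 40 N or contact force between the fingers and lever_c3 above 40 N).
It fails at once if a bystander was lifted or pushed away (distance of any of beaker, bung, dish, pipette from where it was at the start of the episode above 0.02 m).
It also fails if it takes over 56 s, if anything falls off the work surface, if the arm or the gripper's body presses on something with over 40 N, if the wrist force passes 120 N, or if a joint passes its speed limit or range.

ROBOT

A 7-joint arm with a two-finger parallel gripper is mounted at the origin on a cart in front of the work surface, level with it; the furniture and walls round the work are solid. World frame = base frame: x ahead of the robot, y to its left, z up, the work surface at z = 0. Lengths are in m, angles in rad, forces in N, time in s.
With the tool pointing down it reaches from about 0.425 to 0.925 m from the base axis. Payload 6.8 kg.
Tool frame: the origin (TCP) lies midway between the tips of the shut fingers; the grasp point (between the pads) lies 19 mm behind it; z points along the fingers, y is the line along which they close (so a half turn about z gives the same grasp; the last joint's range is limited). The gripper opens to 85 mm and grips with 20 to 120 N. Pads are 22 mm wide; open, the fingers measure 114 mm over their backs; the gripper's body (76 mm by 85 mm) begins 54 mm behind the grasp point. The pads swing forward as they close: fully open they stand 13 mm farther back than shut.
Start: joints at [-1.321, 0.477, 0.022, 1.555, -0.011, 1.109, -0.083], TCP at [0.236, 0.632, 0.231] pointing down, gripper open.
Joint ranges: [-2.96, 2.96], [-0.34, 2.1], [-1.41, 1.46], [0.24, 2.44], [-1.37, 4.51], [0.17, 1.92], [-2.96, 2.96]. Speed limits (rad/s): [2.39, 2.39, 3.14, 3.14, 3.14, 3.14, 3.14].

INTERFACE

Orientations are given as a rotation vector (axis times angle).
In Python, from bench import get_obs, grab_frame, camera_params, r gives the robot as it stands.
- The arm moves only by the shell command python3 -m jog 'ROWS' [FORCE]. ROWS is JSON, a list of rows, each an object of numbers: "rx", "ry", "rz": the turn, a rotation vector about the world's x, y, z scaled (see below); "x", "y", "z": the shift along the world's x, y, z scaled (see below); "jaw": the opening, from -1 (shut) to 1 (fully open). In form: [{"rx": .., "ry": .., "rz": .., "x": .., "y": .., "z": .., "jaw": ..}, ...]. A call has 1 to 8 rows; each row shifts and turns the commanded pose from where the row before left it; what a row does not reach is not made up. The controller multiplies each number of a shift by 60 mm and each number of a turn by 10 degrees. A row lasts 1/8 s, in which the tool goes at most 62.5 mm and 10.7 degrees, less where a joint would pass 70% of its speed; a pose out of reach is approached as far as the arm can. A call with a number of a shift or a turn outside -1 to 1 is refused whole. A call with a gripper value outside its range is refused whole. The fingers move at their own pace and stop on an object; FORCE is the grip in N (left out, the last holds). Time passes only in rows, so rows that do not move let the fingers close. It gives the time, the measured TCP pose, the force, the opening and the grip force at its end, in the units of the state.
- get_obs(): the state, without advancing time (a new reading comes with each control period).
- grab_frame(name): name is "side" or "top"; returns the picture (384x512x3 uint8, red, green, blue); there is no depth.
- camera_params(name): a dict with "fx", "fy", "cx", "cy" (pixels), "R" (3x3) and "t" (3): a world point X has camera coordinates R X + t. Camera axes: x right, y down, z forward; pixel columns grow to the right and rows downward; lengths in m; the calibration is good to about 2 mm. A picture is of the moment at which its call begins. camera_params takes no time and is no camera call.
- r.hand_in(): hands the job in; it is judged then, once.
The state is a dict: "clock": time; "joints": joint angles; "qvel": joint speeds; "tau": joint torques, N m; "tcp_pos": TCP position; "orientation": TCP orientation; "contact_force": force on the tool from outside, world axes, zero at the start; "moment": the same for the moment, N m; "grip_width": finger opening in m; "gripper_force": force on a finger pad.
Only numpy, scipy, OpenCV 4.12 (cv2) and the standard library are available. Lean on these libraries where they do the work, as an engineer would, in place of code of your own. Each camera call takes 0.05 s, during which the arm holds its last target. There are 200 camera calls.

## Working session

There is one attempt and no reset: what is moved stays moved. The work goes in short steps, Python scripts to look and compute and a shell command to move; the robot and the scene stay as the last step left them, time stands still between calls to the robot, and variables do not carry over. Pictures are saved under pics/ and viewed, at most 10 in all, crops included, and the job is handed in when it is done.

```bash
mkdir -p pics
python3 - <<'E'
from bench import *
import cv2
for n in("top","side"):
    cv2.imwrite(f"pics/{n}0.png",cv2.cvtColor(grab_frame(n),cv2.COLOR_RGB2BGR))
    print(n,camera_params(n))
o=get_obs();print(o)
E
```

```text
top {'fx': 362.4916152984589, 'fy': 362.4916152984589, 'cx': 257.442500253909, 'cy': 189.65738801438255, 'R': array([[-0.01198075, -0.9998727 , -0.01053795],
       [-0.99611985,  0.01285336, -0.0870634 ],
       [ 0.08718777,  0.00945397, -0.99614704]]), 't': array([-0.03295092,  0.53430511,  1.26574516])}
side {'fx': 457.3055754765515, 'fy': 457.3055754765515, 'cx': 255.64981168857977, 'cy': 196.1040291629346, 'R': array([[-0.95730314, -0.28869963,  0.01494022],
       [-0.14568466,  0.43714902, -0.88751153],
       [ 0.24969315, -0.85179414, -0.46054324]]), 't': array([0.47048596, 0.17951741, 1.38846085])}
{'clock': 0.1, 'joints': array([-1.32107081,  0.47772696,  0.02233721,  1.55631136, -0.01149621,
        1.10931419, -0.08309479]), 'qvel': array([-0.00052579, -0.0034886 , -0.00083376, -0.00324007,  0.0008686 ,
       -0.00135366,  0.00082844]), 'tau': array([ 4.49601357e-03, -5.97759569e+01,  1.61367472e+00, -2.81955707e+01,
        1.28245982e-02,  5.06257304e-03,  1.75290370e-05]), 'tcp_pos': array([0.23623609, 0.63175783, 0.23043386]), 'orientation': array([-5.58996618e-01, -3.09128442e+00,  2.54870677e-03]), 'contact_force': array([-1.03321939,  0.51830589,  0.86089922]), 'moment': array([-0.03055448, -0.00277263,  0.00253457]), 'gripper_force': 0.0, 'grip_width': 0.08530125502907794}
```

View pics/top0.png

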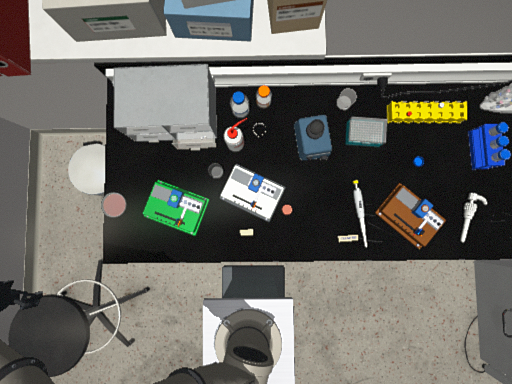

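View pics/side0.png

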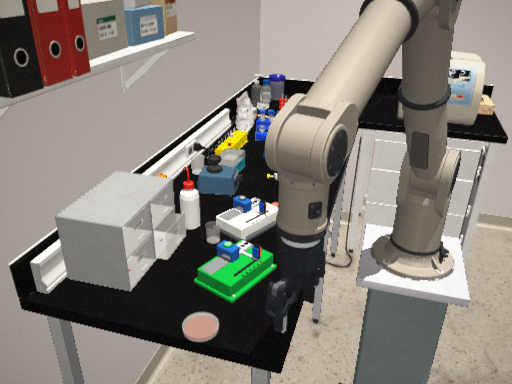

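The white changer is at about (252,192) in the top view and (248,218) in the side view. The beaker is at (215,171), the bung at (287,210), the dish at (115,205) and the pipette at (360,213). Green and brown units are look-alikes.

```bash
cat > h.py <<'E'
from bench import *
import cv2, numpy as np
def ray(n,uv,z):
    p=camera_params(n);R,t=p["R"],p["t"];c=-R.T@t
    d=R.T@np.array([(uv[0]-p["cx"])/p["fx"],(uv[1]-p["cy"])/p["fy"],1]);return c+d*(z-c[2])/d[2]
def proj(n,X):
    p=camera_params(n);q=p["R"]@np.asarray(X)+p["t"];return np.array([p["fx"]*q[0]/q[2]+p["cx"],p["fy"]*q[1]/q[2]+p["cy"]])
def crop(n,f,x,y,w,h,s):
    im=grab_frame(n);cv2.imwrite(f,cv2.cvtColor(cv2.resize(im[y:y+h,x:x+w],None,fx=s,fy=s,interpolation=cv2.INTER_CUBIC),cv2.COLOR_RGB2BGR));return im
E
python3 - <<'E'
from h import *
im=crop("top","pics/t1.png",205,155,95,75,8)
crop("side","pics/s1.png",200,185,90,70,8)
m=np.zeros(im.shape[:2],np.uint8); s=im[155:230,212:292].astype(int)
m[155:230,212:292]=((s.min(2)>150)&(np.ptp(s,2)<30))*255
m=cv2.morphologyEx(m,cv2.MORPH_CLOSE,np.ones((3,3)))
cs,_=cv2.findContours(m,0,1);c=max(cs,key=cv2.contourArea)
P=np.array([ray("top",q[0],.05)[:2] for q in cv2.convexHull(c)],np.float32)
r_=cv2.minAreaRect(P*1000);print(r_);print(cv2.boxPoints(r_))
E
```

```text
((522.7998657226562, -18.88280487060547), (189.60379028320312, 126.93424224853516), 64.07282257080078)
[[ 424.2706   -76.39331]
 [ 538.42896 -131.89256]
 [ 621.3291    38.6277 ]
 [ 507.17078   94.12695]]
```

View pics/t1.png

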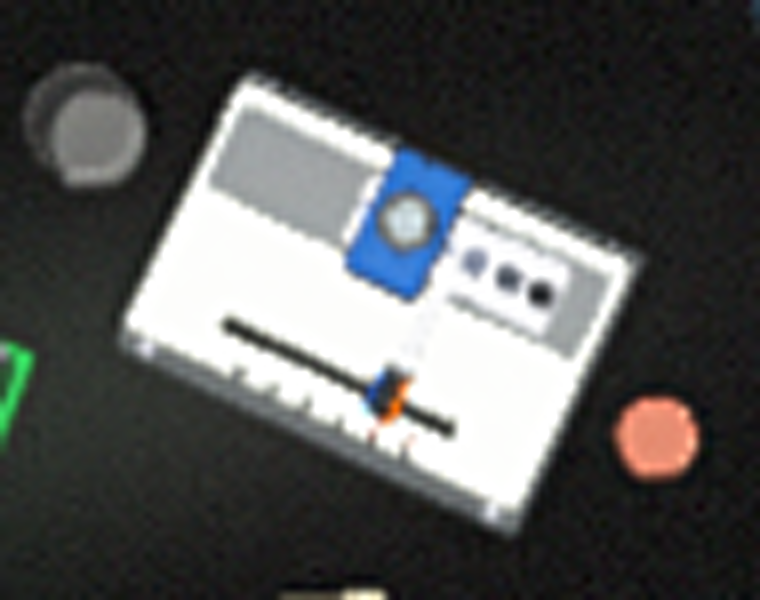

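View pics/s1.png

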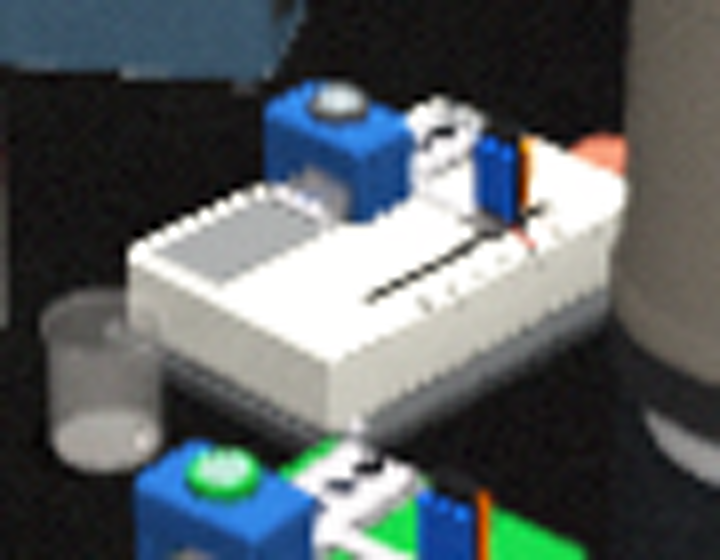

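The lever's blue pad is at about crop (375,390) and the orange at (402,398), near the first or second dot. The slot runs from crop (228,325) to (452,430), and the red dashes are at its right-hand end.

Run:
```python
from h import *
a=np.arctan2(-.4372,.8994)
ex=np.array([np.cos(a),np.sin(a)]);ey=np.array([-ex[1],ex[0]]);c=np.array([.5799,-.0466])-.06*ex
f=lambda q,n,o,z:np.round((lambda d:(d@ex*1e3,d@ey*1e3))(ray(n,(np.array(q)+.5)/8-.5+o,z)[:2]-c),1)
T=np.array([205,155]);S=np.array([200,185])
print("c",c,np.degrees(a))
for q in[(228,325),(452,430),(237,372),(405,450),(372,437)]:print("top",q,f(q,"top",T,.05))
print("lever top",f((389,388),"top",T,.1))
for q in[(368,300),(545,208)]:print("side slot",f(q,"side",S,.05))
print("side lever top mid",f((503,142),"side",S,.1))
for p in(-.04,-.024,-.008,.04): print(p,c-.04*ex+p*ey)
print("beaker",ray("top",(215.5,171.5),.03),"bung",ray("top",(287,209.5),.028))
```

```text
c [ 0.52593773 -0.02036884] -25.924472104819124
top (228, 325) [-40.   53.4]
top (452, 430) [-39.8 -54.1]
top (237, 372) [-56.8  41.1]
top (405, 450) [-56.3 -39.4]
top (372, 437) [-57.3 -24. ]
lever top [-36.8 -23.7]
side slot [-44.2  56.2]
side slot [-45.1 -48.9]
side lever top mid [-55.4  -9.8]
-0.04 [ 0.47247545 -0.03885625]
-0.024 [ 0.47947042 -0.02446631]
-0.008 [ 0.4864654  -0.01007637]
0.04 [0.50745033 0.03309344]
beaker [0.59999551 0.10872683 0.03      ] bung [ 0.46193273 -0.14290663  0.028     ]
```

```bash
python3 -m jog '[{"x":0.38,"y":-0.83,"jaw":-1},{"x":0.38,"y":-0.83,"jaw":-1},{"x":0.38,"y":-0.83,"jaw":-1},{"x":0.38,"y":-0.83,"jaw":-1},{"x":0.38,"y":-0.83,"jaw":-1},{"x":0.38,"y":-0.83,"jaw":-1},{"x":0.38,"y":-0.83,"rz":-0.27,"jaw":-1},{"x":0.38,"y":-0.83,"rz":-0.27,"jaw":-1}]' 20; python3 -m jog '[{"x":0.37,"y":-0.83,"jaw":-1},{"x":0.37,"y":-0.83,"jaw":-1},{"x":0.37,"y":-0.83,"jaw":-1},{"x":0.37,"y":-0.83,"jaw":-1},{"jaw":-1},{"jaw":-1}]'; python3 -c "
from bench import *;from scipy.spatial.transform import Rotation as R
o=get_obs();print(o['tcp_pos'],R.from_rotvec(o['orientation']).as_matrix().round(3),o['grip_width'])"
```

```text
[0.23628804 0.63190364 0.23068586] [[-0.937  0.35  -0.   ]
 [ 0.35   0.937 -0.001]
 [-0.    -0.001 -1.   ]] 0.08524900211251553validation failed for argument at $[0]...
validation failed for argument at $[0]...
```

```bash
python3 -m jog '[{"rx":0,"ry":0,"rz":0,"x":0.38,"y":-0.83,"z":0,"jaw":-1},{"rx":0,"ry":0,"rz":0,"x":0.38,"y":-0.83,"z":0,"jaw":-1},{"rx":0,"ry":0,"rz":0,"x":0.38,"y":-0.83,"z":0,"jaw":-1},{"rx":0,"ry":0,"rz":0,"x":0.38,"y":-0.83,"z":0,"jaw":-1},{"rx":0,"ry":0,"rz":0,"x":0.38,"y":-0.83,"z":0,"jaw":-1},{"rx":0,"ry":0,"rz":0,"x":0.38,"y":-0.83,"z":0,"jaw":-1},{"rx":0,"ry":0,"rz":-0.27,"x":0.38,"y":-0.83,"z":0,"jaw":-1},{"rx":0,"ry":0,"rz":-0.27,"x":0.38,"y":-0.83,"z":0,"jaw":-1}]' 20
```

```text
clock: 1.2
tcp_pos: [0.4193, 0.2322, 0.2315]
orientation: [0.706, 3.061, 0.001]
contact_force: [1.5, 0.6, 0.3]
grip_width: 0.0005
gripper_force: 0.0
```

```bash
python3 -m jog '[{"rx":0,"ry":0,"rz":0,"x":0.37,"y":-0.83,"z":0,"jaw":-1},{"rx":0,"ry":0,"rz":0,"x":0.37,"y":-0.83,"z":0,"jaw":-1},{"rx":0,"ry":0,"rz":0,"x":0.37,"y":-0.83,"z":0,"jaw":-1},{"rx":0,"ry":0,"rz":0,"x":0.37,"y":-0.83,"z":0,"jaw":-1},{"rx":0,"ry":0,"rz":0,"x":0,"y":0,"z":-0.8,"jaw":-1},{"rx":0,"ry":0,"rz":0,"x":0,"y":0,"z":-0.8,"jaw":-1},{"rx":0,"ry":0,"rz":0,"x":0,"y":0,"z":-0.4,"jaw":-1},{"rx":0,"ry":0,"rz":0,"x":0,"y":0,"z":0,"jaw":-1}]' 20
cat >> h.py <<'E'
a=np.arctan2(-.4372,.8994)
ex=np.array([np.cos(a),np.sin(a)]);ey=np.array([-ex[1],ex[0]]);c=np.array([.5799,-.0466])-.06*ex
def st():
    from scipy.spatial.transform import Rotation as R
    o=get_obs();d=(o['tcp_pos'][:2]-c)*1e3;F=o['contact_force'];m=R.from_rotvec(o['orientation']).as_matrix()
    print("clk",o['clock'],"chx %.1f chy %.1f z %.1f"%(d@ex,d@ey,o['tcp_pos'][2]*1e3),"Fx %.1f Fy %.1f Fz %.1f"%(F[:2]@ex,F[:2]@ey,F[2]),"tooly yaw err %.1f"%(np.degrees(np.arctan2(m[1,1],m[0,1])-np.arctan2(ey[1],ey[0]))))
E
python3 - <<'E'
from h import *
st();crop("top","pics/t2.png",205,155,95,75,8);crop("side","pics/s2.png",200,170,110,80,7)
E
```

```text
clock: 2.2
tcp_pos: [0.5061, 0.0344, 0.1098]
orientation: [-0.703, -3.058, 0.003]
contact_force: [-0.2, 0.6, 0.6]
grip_width: -0.0002
gripper_force: 0.0
clk 2.2 chx -41.8 chy 40.5 z 109.8 Fx -0.5 Fy 0.4 Fz 0.6 tooly yaw err 0.0
```

View pics/s2.png

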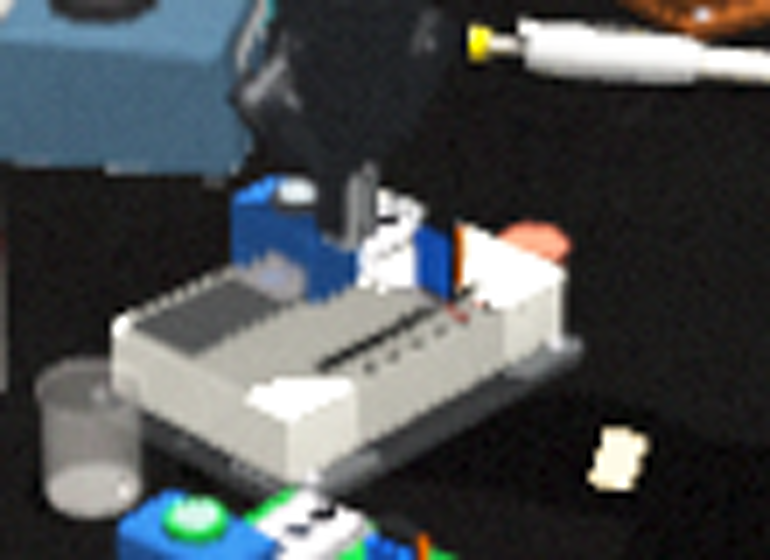

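The gripper is above the housing, left of the lever (side crop (350,240)), and the blue pad is free at (432,262). Lowering, then approaching the pad.

```bash
python3 -m jog '[{"rx":0,"ry":0,"rz":0,"x":0.02,"y":-0.01,"z":-0.35,"jaw":-1},{"rx":0,"ry":0,"rz":0,"x":0,"y":0,"z":-0.35,"jaw":-1},{"rx":0,"ry":0,"rz":0,"x":-0.087,"y":-0.18,"z":0,"jaw":-1},{"rx":0,"ry":0,"rz":0,"x":-0.087,"y":-0.18,"z":0,"jaw":-1},{"rx":0,"ry":0,"rz":0,"x":-0.03,"y":-0.06,"z":0,"jaw":-1},{"rx":0,"ry":0,"rz":0,"x":-0.03,"y":-0.06,"z":0,"jaw":-1},{"rx":0,"ry":0,"rz":0,"x":0,"y":0,"z":0,"jaw":-1}]'; python3 -c "from h import *;st()"
python3 -m jog '[{"rx":0,"ry":0,"rz":0,"x":-0.015,"y":-0.03,"z":0,"jaw":-1},{"rx":0,"ry":0,"rz":0,"x":-0.015,"y":-0.03,"z":0,"jaw":-1},{"rx":0,"ry":0,"rz":0,"x":0,"y":0,"z":0,"jaw":-1}]'; python3 -c "from h import *;st()"
python3 -m jog '[{"rx":0,"ry":0,"rz":0,"x":-0.015,"y":-0.03,"z":0,"jaw":-1},{"rx":0,"ry":0,"rz":0,"x":-0.015,"y":-0.03,"z":0,"jaw":-1},{"rx":0,"ry":0,"rz":0,"x":0,"y":0,"z":0,"jaw":-1}]'; python3 -c "from h import *;st()"
```

```text
clock: 3.18
tcp_pos: [0.4949, 0.0051, 0.0697]
orientation: [0.704, 3.061, 0.001]
contact_force: [0.4, 0.6, -0.3]
grip_width: 0.0006
gripper_force: 0.0
clk 3.175 chx -39.1 chy 9.3 z 69.7 Fx 0.1 Fy 0.7 Fz -0.3 tooly yaw err 0.0
clock: 3.55
tcp_pos: [0.4929, 0.0016, 0.0693]
orientation: [-0.704, -3.061, 0.0]
contact_force: [-0.5, 0.5, 0.4]
grip_width: 0.0002
gripper_force: 0.0
clk 3.55 chx -39.3 chy 5.3 z 69.3 Fx -0.6 Fy 0.3 Fz 0.4 tooly yaw err 0.0
clock: 3.92
tcp_pos: [0.491, -0.0022, 0.0693]
orientation: [-0.705, -3.061, 0.0]
contact_force: [0.0, -0.7, -0.2]
grip_width: 0.0002
gripper_force: 0.0
clk 3.925 chx -39.3 chy 1.1 z 69.3 Fx 0.3 Fy -0.6 Fz -0.2 tooly yaw err 0.0
```

```bash
for i in 1; do python3 -m jog '[{"rx":0,"ry":0,"rz":0,"x":-0.015,"y":-0.03,"z":0,"jaw":-1},{"rx":0,"ry":0,"rz":0,"x":-0.015,"y":-0.03,"z":0,"jaw":-1},{"rx":0,"ry":0,"rz":0,"x":0,"y":0,"z":0,"jaw":-1}]'>/dev/null; python3 -c "from h import *;st()"
python3 -m jog '[{"rx":0,"ry":0,"rz":0,"x":-0.015,"y":-0.03,"z":0,"jaw":-1},{"rx":0,"ry":0,"rz":0,"x":0,"y":0,"z":0,"jaw":-1}]' >/dev/null; python3 -c "from h import *;st()"
python3 -m jog '[{"rx":0,"ry":0,"rz":0,"x":-0.015,"y":-0.03,"z":0,"jaw":-1},{"rx":0,"ry":0,"rz":0,"x":0,"y":0,"z":0,"jaw":-1}]' >/dev/null; python3 -c "from h import *;st()"
python3 -m jog '[{"rx":0,"ry":0,"rz":0,"x":-0.015,"y":-0.03,"z":0,"jaw":-1},{"rx":0,"ry":0,"rz":0,"x":0,"y":0,"z":0,"jaw":-1}]' >/dev/null; python3 -c "from h import *;st()"
done
```

```text
clk 4.3 chx -39.4 chy -2.7 z 69.3 Fx 0.5 Fy 0.0 Fz -0.5 tooly yaw err 0.0
clk 4.55 chx -39.4 chy -3.3 z 69.4 Fx 0.2 Fy 4.3 Fz -2.1 tooly yaw err 0.1
clk 4.8 chx -39.4 chy -6.0 z 69.4 Fx -0.3 Fy 3.4 Fz -1.1 tooly yaw err 0.1
clk 5.05 chx -39.4 chy -9.7 z 69.3 Fx -0.2 Fy 0.1 Fz -0.3 tooly yaw err -0.0
```

```bash
python3 -m jog '[{"rx":0,"ry":0,"rz":0,"x":-0.022,"y":-0.045,"z":0,"jaw":-1},{"rx":0,"ry":0,"rz":0,"x":-0.022,"y":-0.045,"z":0,"jaw":-1},{"rx":0,"ry":0,"rz":0,"x":0,"y":0,"z":0,"jaw":-1}]'>/dev/null; python3 -c "from h import *;st()"
python3 -m jog '[{"rx":0,"ry":0,"rz":0,"x":-0.015,"y":-0.03,"z":0,"jaw":-1},{"rx":0,"ry":0,"rz":0,"x":0,"y":0,"z":0,"jaw":-1}]' >/dev/null; python3 -c "from h import *;st()"
python3 -m jog '[{"rx":0,"ry":0,"rz":0,"x":-0.015,"y":-0.03,"z":0,"jaw":-1},{"rx":0,"ry":0,"rz":0,"x":0,"y":0,"z":0,"jaw":-1}]' >/dev/null; python3 -c "from h import *;st()
crop('top','pics/t3.png',205,155,95,75,8);crop('side','pics/s3.png',200,170,110,80,7)"
```

```text
clk 5.425 chx -39.5 chy -15.6 z 69.3 Fx 0.2 Fy 1.1 Fz 0.3 tooly yaw err -0.0
clk 5.675 chx -39.5 chy -16.9 z 69.3 Fx 0.1 Fy 0.7 Fz -0.6 tooly yaw err 0.0
clk 5.925 chx -39.5 chy -18.7 z 69.3 Fx -0.8 Fy 0.0 Fz 0.6 tooly yaw err 0.0
```

View pics/s3.png

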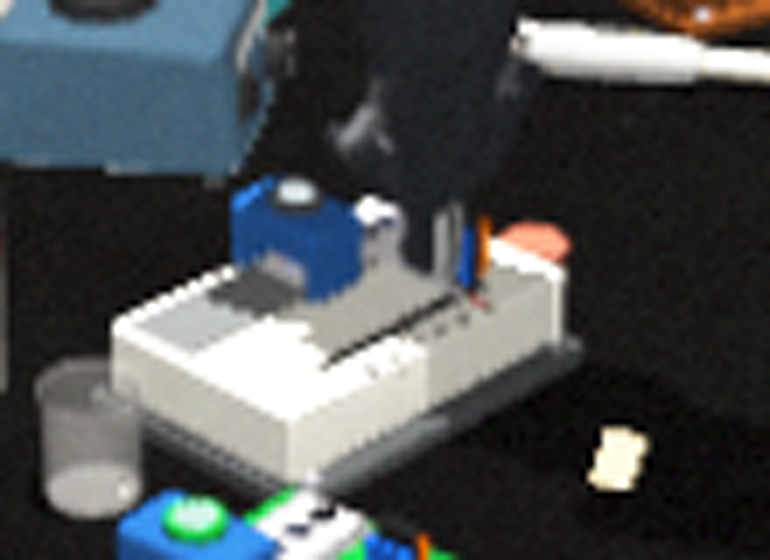

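The lever now stands by the red dash (side crop (478,300)), with the fingers next to the blue pad. Pressing gently on toward the stop to confirm.

```bash
python3 -m jog '[{"rx":0,"ry":0,"rz":0,"x":-0.011,"y":-0.022,"z":0,"jaw":-1},{"rx":0,"ry":0,"rz":0,"x":0,"y":0,"z":0,"jaw":-1}]' >/dev/null; python3 -c "from h import *;st()"
python3 -m jog '[{"rx":0,"ry":0,"rz":0,"x":-0.007,"y":-0.015,"z":0,"jaw":-1},{"rx":0,"ry":0,"rz":0,"x":0,"y":0,"z":0,"jaw":-1}]' >/dev/null; python3 -c "from h import *;st()"
```

```text
clk 6.275 chx -39.5 chy -19.1 z 69.4 Fx -0.5 Fy 4.5 Fz -0.4 tooly yaw err 0.1
clk 6.525 chx -39.5 chy -19.7 z 69.4 Fx -0.4 Fy 6.9 Fz -2.0 tooly yaw err 0.1
```

```bash
python3 -m jog '[{"rx":0,"ry":0,"rz":0,"x":-0.007,"y":-0.015,"z":0,"jaw":-1},{"rx":0,"ry":0,"rz":0,"x":0,"y":0,"z":0,"jaw":-1}]' >/dev/null; python3 -c "from h import *;st()"
python3 -m jog '[{"rx":0,"ry":0,"rz":0,"x":-0.011,"y":-0.022,"z":0,"jaw":-1},{"rx":0,"ry":0,"rz":0,"x":0,"y":0,"z":0,"jaw":-1}]' >/dev/null; python3 -c "from h import *;st()"
python3 -m jog '[{"rx":0,"ry":0,"rz":0,"x":-0.007,"y":-0.015,"z":0,"jaw":-1},{"rx":0,"ry":0,"rz":0,"x":0,"y":0,"z":0,"jaw":-1}]' >/dev/null; python3 -c "from h import *;st()"
```

```text
clk 6.775 chx -39.5 chy -21.2 z 69.4 Fx -0.8 Fy 4.3 Fz -1.5 tooly yaw err 0.1
clk 7.025 chx -39.5 chy -21.8 z 69.4 Fx -1.1 Fy 8.0 Fz -2.9 tooly yaw err 0.1
clk 7.275 chx -39.5 chy -21.9 z 69.4 Fx -0.3 Fy 10.5 Fz -3.7 tooly yaw err 0.2
```

Fully home (rigid stop felt at -21.9). Crossing over to the orange side.

```bash
python3 -m jog '[{"rx":0,"ry":0,"rz":0,"x":0.109,"y":0.225,"z":0,"jaw":-1},{"rx":0,"ry":0,"rz":0,"x":0,"y":0,"z":0.5,"jaw":-1},{"rx":0,"ry":0,"rz":0,"x":0,"y":0,"z":0.5,"jaw":-1},{"rx":0,"ry":0,"rz":0,"x":0,"y":0,"z":0,"jaw":-1},{"rx":0,"ry":0,"rz":0,"x":-0.266,"y":-0.55,"z":0,"jaw":-1},{"rx":0,"ry":0,"rz":0,"x":-0.266,"y":-0.55,"z":0,"jaw":-1},{"rx":0,"ry":0,"rz":0,"x":0,"y":0,"z":0,"jaw":-1},{"rx":0,"ry":0,"rz":0,"x":0,"y":0,"z":0,"jaw":-1}]'
python3 - <<'E'
from h import *
st();crop("top","pics/t4.png",205,155,95,75,8);crop('side','pics/s4.png',200,170,110,80,7)
E
```

```text
clock: 8.28
tcp_pos: [0.4541, -0.0775, 0.1288]
orientation: [-0.704, -3.061, 0.0]
contact_force: [0.6, 0.5, -0.1]
grip_width: -0.0001
gripper_force: 0.0
clk 8.275 chx -39.6 chy -82.8 z 128.8 Fx 0.4 Fy 0.7 Fz -0.1 tooly yaw err 0.0
```

View pics/s4.png

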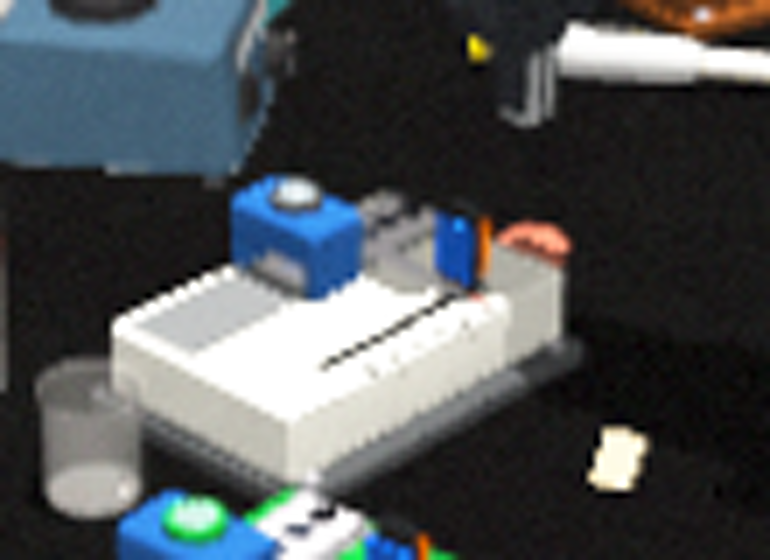

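The lever rests at the red dash (side crop (480,297)), with the fingers clear to its right at (530,110). Lowering and approaching the orange pad.

```bash
python3 -m jog '[{"rx":0,"ry":0,"rz":0,"x":0,"y":0,"z":-0.5,"jaw":-1},{"rx":0,"ry":0,"rz":0,"x":0,"y":0,"z":-0.5,"jaw":-1},{"rx":0,"ry":0,"rz":0,"x":0.058,"y":0.12,"z":0,"jaw":-1},{"rx":0,"ry":0,"rz":0,"x":0.044,"y":0.09,"z":0,"jaw":-1},{"rx":0,"ry":0,"rz":0,"x":0.022,"y":0.045,"z":0,"jaw":-1},{"rx":0,"ry":0,"rz":0,"x":0,"y":0,"z":0,"jaw":-1}]' >/dev/null; python3 -c "from h import *;st()"
python3 -m jog '[{"rx":0,"ry":0,"rz":0,"x":0.015,"y":0.03,"z":0,"jaw":-1},{"rx":0,"ry":0,"rz":0,"x":0,"y":0,"z":0,"jaw":-1}]' >/dev/null; python3 -c "from h import *;st()"
python3 -m jog '[{"rx":0,"ry":0,"rz":0,"x":0.015,"y":0.03,"z":0,"jaw":-1},{"rx":0,"ry":0,"rz":0,"x":0,"y":0,"z":0,"jaw":-1}]' >/dev/null; python3 -c "from h import *;st()"
python3 -m jog '[{"rx":0,"ry":0,"rz":0,"x":0.015,"y":0.03,"z":0,"jaw":-1},{"rx":0,"ry":0,"rz":0,"x":0,"y":0,"z":0,"jaw":-1}]' >/dev/null; python3 -c "from h import *;st()"
```

```text
clk 9.125 chx -38.9 chy -65.2 z 70.1 Fx 0.6 Fy 0.2 Fz 0.7 tooly yaw err 0.1
clk 9.375 chx -39.3 chy -63.9 z 69.5 Fx 0.1 Fy -0.2 Fz 0.4 tooly yaw err 0.0
clk 9.625 chx -39.3 chy -61.8 z 69.3 Fx -0.3 Fy 0.5 Fz -0.6 tooly yaw err 0.0
clk 9.875 chx -39.3 chy -60.1 z 69.3 Fx 0.1 Fy -0.2 Fz 0.2 tooly yaw err 0.0
```

```bash
python3 -m jog '[{"rx":0,"ry":0,"rz":0,"x":0.015,"y":0.03,"z":0,"jaw":-1},{"rx":0,"ry":0,"rz":0,"x":0,"y":0,"z":0,"jaw":-1}]' >/dev/null; python3 -c "from h import *;st()"
python3 -m jog '[{"rx":0,"ry":0,"rz":0,"x":0.015,"y":0.03,"z":0,"jaw":-1},{"rx":0,"ry":0,"rz":0,"x":0,"y":0,"z":0,"jaw":-1}]' >/dev/null; python3 -c "from h import *;st()"
python3 -m jog '[{"rx":0,"ry":0,"rz":0,"x":0.015,"y":0.03,"z":0,"jaw":-1},{"rx":0,"ry":0,"rz":0,"x":0,"y":0,"z":0,"jaw":-1}]' >/dev/null; python3 -c "from h import *;st()"
python3 -m jog '[{"rx":0,"ry":0,"rz":0,"x":0.015,"y":0.03,"z":0,"jaw":-1},{"rx":0,"ry":0,"rz":0,"x":0,"y":0,"z":0,"jaw":-1}]' >/dev/null; python3 -c "from h import *;st()"
```

```text
clk 10.125 chx -39.3 chy -59.2 z 69.3 Fx 0.9 Fy -4.4 Fz 1.7 tooly yaw err -0.0
clk 10.375 chx -39.3 chy -56.3 z 69.3 Fx -0.2 Fy -2.3 Fz 1.1 tooly yaw err -0.0
clk 10.625 chx -39.1 chy -52.9 z 69.4 Fx 0.5 Fy 0.7 Fz 0.3 tooly yaw err 0.1
clk 10.875 chx -39.2 chy -51.1 z 69.3 Fx -0.9 Fy 0.3 Fz 0.1 tooly yaw err 0.1
```

```bash
python3 -m jog '[{"rx":0,"ry":0,"rz":0,"x":0.022,"y":0.045,"z":0,"jaw":-1},{"rx":0,"ry":0,"rz":0,"x":0.015,"y":0.03,"z":0,"jaw":-1},{"rx":0,"ry":0,"rz":0,"x":0,"y":0,"z":0,"jaw":-1}]' >/dev/null; python3 -c "from h import *;st()"
python3 -m jog '[{"rx":0,"ry":0,"rz":0,"x":0.015,"y":0.03,"z":0,"jaw":-1},{"rx":0,"ry":0,"rz":0,"x":0,"y":0,"z":0,"jaw":-1}]' >/dev/null; python3 -c "from h import *;st()"
python3 -m jog '[{"rx":0,"ry":0,"rz":0,"x":0.015,"y":0.03,"z":0,"jaw":-1},{"rx":0,"ry":0,"rz":0,"x":0,"y":0,"z":0,"jaw":-1}]' >/dev/null; python3 -c "from h import *;st()"
python3 -m jog '[{"rx":0,"ry":0,"rz":0,"x":0.015,"y":0.03,"z":0,"jaw":-1},{"rx":0,"ry":0,"rz":0,"x":0,"y":0,"z":0,"jaw":-1}]' >/dev/null; python3 -c "from h import *;st()"
python3 -m jog '[{"rx":0,"ry":0,"rz":0,"x":0.015,"y":0.03,"z":0,"jaw":-1},{"rx":0,"ry":0,"rz":0,"x":0,"y":0,"z":0,"jaw":-1}]' >/dev/null; python3 -c "from h import *;st()"
python3 -m jog '[{"rx":0,"ry":0,"rz":0,"x":0.015,"y":0.03,"z":0,"jaw":-1},{"rx":0,"ry":0,"rz":0,"x":0,"y":0,"z":0,"jaw":-1}]' >/dev/null; python3 -c "from h import *;st()"
```

```text
clk 11.25 chx -39.1 chy -46.5 z 69.3 Fx 0.7 Fy 0.0 Fz 0.1 tooly yaw err 0.1
clk 11.5 chx -39.1 chy -44.7 z 69.3 Fx -0.4 Fy -0.1 Fz 0.1 tooly yaw err 0.0
clk 11.75 chx -39.2 chy -43.7 z 69.3 Fx 0.2 Fy -4.2 Fz 1.4 tooly yaw err -0.0
clk 12.0 chx -39.2 chy -41.4 z 69.3 Fx 0.2 Fy -4.4 Fz 1.1 tooly yaw err -0.0
clk 12.25 chx -39.1 chy -38.0 z 69.3 Fx 0.3 Fy -0.5 Fz 0.4 tooly yaw err 0.1
clk 12.5 chx -39.0 chy -35.8 z 69.3 Fx -0.1 Fy -0.4 Fz -0.1 tooly yaw err 0.1
```

Second click done. Third: contact expected near -28, crest near -20.

```bash
python3 -m jog '[{"rx":0,"ry":0,"rz":0,"x":0.022,"y":0.045,"z":0,"jaw":-1},{"rx":0,"ry":0,"rz":0,"x":0.015,"y":0.03,"z":0,"jaw":-1},{"rx":0,"ry":0,"rz":0,"x":0,"y":0,"z":0,"jaw":-1}]' >/dev/null; python3 -c "from h import *;st()"
python3 -m jog '[{"rx":0,"ry":0,"rz":0,"x":0.015,"y":0.03,"z":0,"jaw":-1},{"rx":0,"ry":0,"rz":0,"x":0,"y":0,"z":0,"jaw":-1}]' >/dev/null; python3 -c "from h import *;st()"
python3 -m jog '[{"rx":0,"ry":0,"rz":0,"x":0.015,"y":0.03,"z":0,"jaw":-1},{"rx":0,"ry":0,"rz":0,"x":0,"y":0,"z":0,"jaw":-1}]' >/dev/null; python3 -c "from h import *;st()"
python3 -m jog '[{"rx":0,"ry":0,"rz":0,"x":0.015,"y":0.03,"z":0,"jaw":-1},{"rx":0,"ry":0,"rz":0,"x":0,"y":0,"z":0,"jaw":-1}]' >/dev/null; python3 -c "from h import *;st()"
python3 -m jog '[{"rx":0,"ry":0,"rz":0,"x":0.015,"y":0.03,"z":0,"jaw":-1},{"rx":0,"ry":0,"rz":0,"x":0,"y":0,"z":0,"jaw":-1}]' >/dev/null; python3 -c "from h import *;st()"
```

```text
clk 12.875 chx -39.0 chy -31.4 z 69.3 Fx -0.4 Fy -0.2 Fz 0.5 tooly yaw err 0.1
clk 13.125 chx -39.0 chy -29.6 z 69.3 Fx -0.3 Fy -0.4 Fz -0.2 tooly yaw err 0.0
clk 13.375 chx -39.0 chy -28.0 z 69.3 Fx -0.1 Fy -1.5 Fz 0.7 tooly yaw err 0.0
clk 13.625 chx -39.0 chy -27.0 z 69.3 Fx -0.3 Fy -5.7 Fz 2.9 tooly yaw err -0.0
clk 13.875 chx -39.0 chy -24.0 z 69.3 Fx -1.0 Fy -2.0 Fz 1.2 tooly yaw err -0.0
```

```bash
python3 -m jog '[{"rx":0,"ry":0,"rz":0,"x":0.015,"y":0.03,"z":0,"jaw":-1},{"rx":0,"ry":0,"rz":0,"x":0,"y":0,"z":0,"jaw":-1}]' >/dev/null; python3 -c "from h import *;st()"
python3 -m jog '[{"rx":0,"ry":0,"rz":0,"x":0.01,"y":0.02,"z":0,"jaw":-1},{"rx":0,"ry":0,"rz":0,"x":0,"y":0,"z":0,"jaw":-1},{"rx":0,"ry":0,"rz":0,"x":0,"y":0,"z":0,"jaw":-1}]' >/dev/null; python3 -c "from h import *;st();crop('top','pics/t5.png',205,155,95,75,8);crop('side','pics/s5.png',200,170,110,80,7)"
```

```text
clk 14.125 chx -38.9 chy -20.7 z 69.3 Fx -0.2 Fy 0.2 Fz 0.6 tooly yaw err 0.1
clk 14.5 chx -38.9 chy -20.0 z 69.3 Fx 0.1 Fy -0.0 Fz 0.0 tooly yaw err 0.0
```

View pics/s5.png

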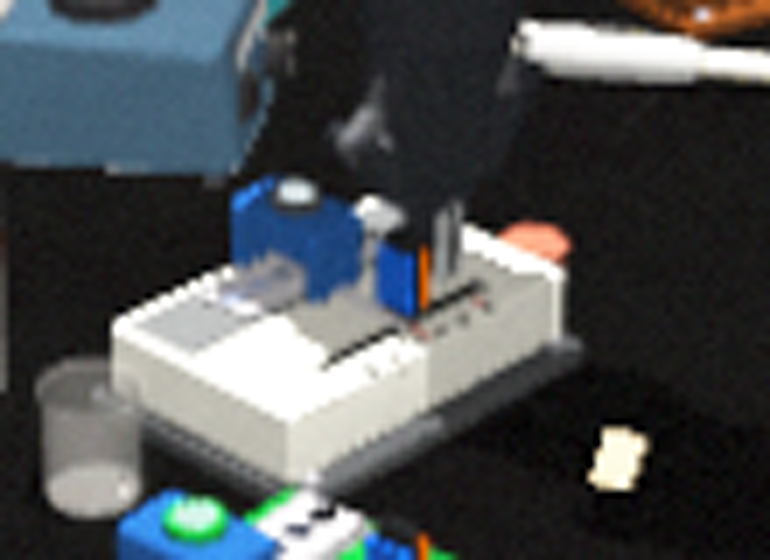

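The lever is at the fourth dot (side crop (415,330)), i.e. the third click place, with a gap to the finger at (447,260). Backing off and rising.

```bash
python3 -m jog '[{"rx":0,"ry":0,"rz":0,"x":-0.08,"y":-0.165,"z":0,"jaw":-1},{"rx":0,"ry":0,"rz":0,"x":-0.08,"y":-0.165,"z":0,"jaw":-1},{"rx":0,"ry":0,"rz":0,"x":0,"y":0,"z":0.7,"jaw":-1},{"rx":0,"ry":0,"rz":0,"x":0,"y":0,"z":0.7,"jaw":-1},{"rx":0,"ry":0,"rz":0,"x":-0.2,"y":-0.9,"z":0.7,"jaw":-1},{"rx":0,"ry":0,"rz":0,"x":-0.2,"y":-0.9,"z":0.2,"jaw":-1},{"rx":0,"ry":0,"rz":0,"x":0,"y":-0.9,"z":0,"jaw":-1},{"rx":0,"ry":0,"rz":0,"x":0,"y":-0.9,"z":0,"jaw":-1}]'; python3 -m jog '[{"rx":0,"ry":0,"rz":0,"x":0,"y":-0.9,"z":0,"jaw":-1},{"rx":0,"ry":0,"rz":0,"x":0,"y":-0.9,"z":0,"jaw":-1},{"rx":0,"ry":0,"rz":0,"x":0,"y":0,"z":0,"jaw":-1},{"rx":0,"ry":0,"rz":0,"x":0,"y":0,"z":0,"jaw":-1}]'; python3 -c "from h import *;st();crop('top','pics/t6.png',200,150,110,85,7)"
```

```text
clock: 15.6
tcp_pos: [0.4487, -0.2543, 0.2035]
orientation: [0.705, 3.06, 0.001]
contact_force: [1.1, 0.6, -0.1]
grip_width: -0.0002
gripper_force: 0.0
clock: 16.1
tcp_pos: [0.4488, -0.3599, 0.2027]
orientation: [-0.705, -3.06, -0.001]
contact_force: [1.1, 0.6, -0.5]
grip_width: 0.0002
gripper_force: 0.0
clk 16.1 chx 79.0 chy -339.1 z 202.7 Fx 0.7 Fy 1.0 Fz -0.5 tooly yaw err -0.0
```

View pics/t6.png

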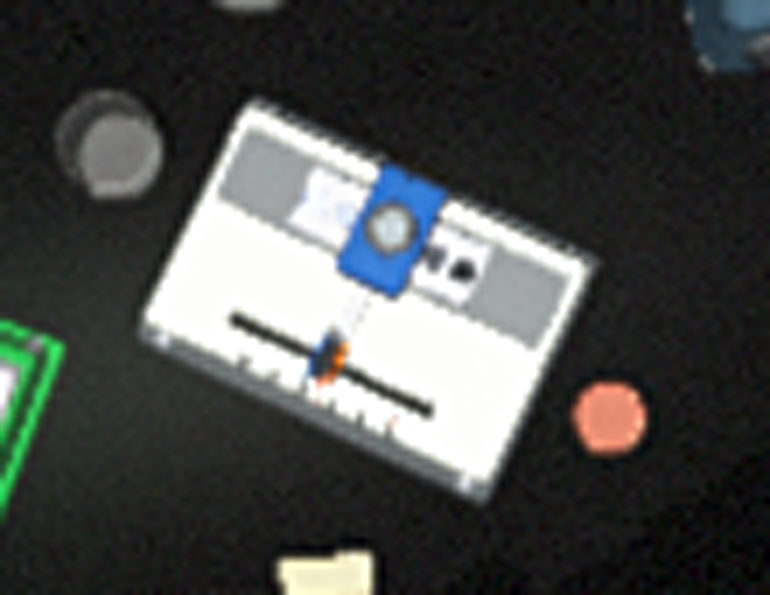

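The beaker (110,145) and bung (610,417) are undisturbed. The lever top is at crop (328,355). Checking its position numerically.

Run:
```python
from h import *
d=ray("top",(np.array([328,352])+.5)/7-.5+np.array([200,150]),.1)[:2]-c
print(d@ex*1e3,d@ey*1e3+40)
```

```text
-36.733315014713135 41.256957490271056
```

Run:
```python
from h import *
for f,o,s,win in(("t1",(205,155),8,None),("t4",(205,155),8,None),("t5",(205,155),8,None),("t6",(200,150),7,None)):
    im=cv2.cvtColor(cv2.imread(f"pics/{f}.png"),cv2.COLOR_BGR2HSV)
    out=[]
    for lo,hi in(((5,110,120),(25,255,255)),((100,110,60),(125,255,255))):
        m=cv2.inRange(im,lo,hi);n,l,st_,ce=cv2.connectedComponentsWithStats(m)
        for i in range(1,n):
            d=ray("top",(ce[i]+.5)/s-.5+np.array(o),.09)[:2]-c
            q=np.array([d@ex,d@ey])*1e3
            if st_[i,4]>60 and -65<q[0]<-20 and abs(q[1])<60: out.append((lo[0],st_[i,4],q.round(1)))
    print(f,out)
```

```text
t1 [(5, np.int32(509), array([-41. , -28.7])), (100, np.int32(343), array([-39.5, -18.5]))]
t4 []
t5 []
t6 [(5, np.int32(378), array([-40.2,  -3.9])), (100, np.int32(160), array([-42.1,   5.9]))]
```

View pics/t4.png

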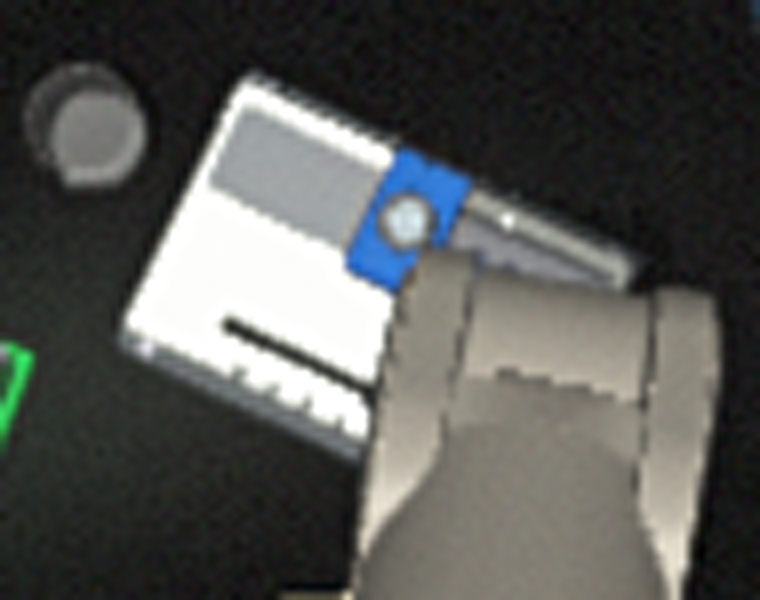

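The lever has advanced only 24.6 mm from its starting place (16 mm), so it sits at about 40.6 mm, poised on the crest. The finger stop at -20 agrees. I'll return and nudge it over gently.

```bash
python3 -m jog '[{"rx":0,"ry":0,"rz":0,"x":0,"y":0.9,"z":0,"jaw":-1},{"rx":0,"ry":0,"rz":0,"x":0,"y":0.9,"z":0,"jaw":-1},{"rx":0,"ry":0,"rz":0,"x":0,"y":0.9,"z":0,"jaw":-1},{"rx":0,"ry":0,"rz":0,"x":0,"y":0.9,"z":0,"jaw":-1},{"rx":0,"ry":0,"rz":0,"x":0.2,"y":0.9,"z":0,"jaw":-1},{"rx":0,"ry":0,"rz":0,"x":0.2,"y":0.9,"z":0,"jaw":-1},{"rx":0,"ry":0,"rz":0,"x":0,"y":0,"z":-0.2,"jaw":-1},{"rx":0,"ry":0,"rz":0,"x":0,"y":0,"z":0,"jaw":-1}]'; python3 -c "from h import *;st()"
```

```text
clock: 17.15
tcp_pos: [0.4723, -0.0354, 0.1903]
orientation: [-0.7, -3.06, 0.001]
contact_force: [-0.7, -0.0, 0.6]
grip_width: 0.0001
gripper_force: 0.0
clk 17.15 chx -41.7 chy -37.0 z 190.3 Fx -0.6 Fy -0.3 Fz 0.6 tooly yaw err 0.2
```

```bash
python3 -m jog '[{"rx":0,"ry":0,"rz":0,"x":0,"y":-0.08,"z":0,"jaw":-1},{"rx":0,"ry":0,"rz":0,"x":0,"y":0,"z":-0.7,"jaw":-1},{"rx":0,"ry":0,"rz":0,"x":0,"y":0,"z":-0.7,"jaw":-1},{"rx":0,"ry":0,"rz":0,"x":0,"y":0,"z":-0.6,"jaw":-1},{"rx":0,"ry":0,"rz":0,"x":0,"y":0,"z":0,"jaw":-1},{"rx":0,"ry":0,"rz":0,"x":0,"y":0,"z":0,"jaw":-1}]' >/dev/null; python3 -c "from h import *;st()"
python3 -m jog '[{"rx":0,"ry":0,"rz":0,"x":0.036,"y":0.075,"z":0,"jaw":-1},{"rx":0,"ry":0,"rz":0,"x":0.036,"y":0.075,"z":0,"jaw":-1},{"rx":0,"ry":0,"rz":0,"x":0.036,"y":0.075,"z":0,"jaw":-1},{"rx":0,"ry":0,"rz":0,"x":0,"y":0,"z":0,"jaw":-1},{"rx":0,"ry":0,"rz":0,"x":0,"y":0,"z":0,"jaw":-1}]' >/dev/null; python3 -c "from h import *;st()"
```

```text
clk 17.9 chx -36.9 chy -41.8 z 72.3 Fx 1.1 Fy 0.2 Fz -0.0 tooly yaw err -0.1
clk 18.525 chx -38.2 chy -26.4 z 71.1 Fx 0.9 Fy 0.0 Fz -0.5 tooly yaw err 0.0
```

```bash
python3 -m jog '[{"rx":0,"ry":0,"rz":0,"x":0.015,"y":0.03,"z":0,"jaw":-1},{"rx":0,"ry":0,"rz":0,"x":0.015,"y":0.03,"z":0,"jaw":-1},{"rx":0,"ry":0,"rz":0,"x":0,"y":0,"z":0,"jaw":-1}]' >/dev/null; python3 -c "from h import *;st()"
python3 -m jog '[{"rx":0,"ry":0,"rz":0,"x":0.015,"y":0.03,"z":0,"jaw":-1},{"rx":0,"ry":0,"rz":0,"x":0,"y":0,"z":0,"jaw":-1}]' >/dev/null; python3 -c "from h import *;st()"
python3 -m jog '[{"rx":0,"ry":0,"rz":0,"x":0.015,"y":0.03,"z":0,"jaw":-1},{"rx":0,"ry":0,"rz":0,"x":0,"y":0,"z":0,"jaw":-1},{"rx":0,"ry":0,"rz":0,"x":0,"y":0,"z":0,"jaw":-1}]' >/dev/null; python3 -c "from h import *;st()"
```

```text
clk 18.9 chx -38.1 chy -22.1 z 71.1 Fx 0.7 Fy 0.5 Fz 0.4 tooly yaw err 0.0
clk 19.15 chx -38.1 chy -20.1 z 71.1 Fx 0.1 Fy -0.0 Fz 0.3 tooly yaw err 0.0
clk 19.525 chx -38.0 chy -18.3 z 71.1 Fx 0.9 Fy -0.5 Fz -0.1 tooly yaw err 0.0
```

```bash
python3 -m jog '[{"rx":0,"ry":0,"rz":0,"x":0.015,"y":0.03,"z":0,"jaw":-1},{"rx":0,"ry":0,"rz":0,"x":0,"y":0,"z":0,"jaw":-1},{"rx":0,"ry":0,"rz":0,"x":0,"y":0,"z":0,"jaw":-1}]' >/dev/null; python3 -c "from h import *;st()"
python3 -m jog '[{"rx":0,"ry":0,"rz":0,"x":-0.08,"y":-0.165,"z":0,"jaw":-1},{"rx":0,"ry":0,"rz":0,"x":-0.08,"y":-0.165,"z":0,"jaw":-1},{"rx":0,"ry":0,"rz":0,"x":0,"y":0,"z":0.7,"jaw":-1},{"rx":0,"ry":0,"rz":0,"x":0,"y":0,"z":0.7,"jaw":-1},{"rx":0,"ry":0,"rz":0,"x":-0.2,"y":-0.9,"z":0.7,"jaw":-1},{"rx":0,"ry":0,"rz":0,"x":-0.2,"y":-0.9,"z":0.2,"jaw":-1},{"rx":0,"ry":0,"rz":0,"x":0,"y":-0.9,"z":0,"jaw":-1},{"rx":0,"ry":0,"rz":0,"x":0,"y":-0.9,"z":0,"jaw":-1}]' >/dev/null; python3 -m jog '[{"rx":0,"ry":0,"rz":0,"x":0,"y":-0.9,"z":0,"jaw":-1},{"rx":0,"ry":0,"rz":0,"x":0,"y":-0.9,"z":0,"jaw":-1},{"rx":0,"ry":0,"rz":0,"x":0,"y":0,"z":0,"jaw":-1},{"rx":0,"ry":0,"rz":0,"x":0,"y":0,"z":0,"jaw":-1}]'
python3 - <<'E'
from h import *
s,o=7,(200,150)
crop('top','pics/t7.png',*o,110,85,s)
im=cv2.cvtColor(cv2.imread("pics/t7.png"),cv2.COLOR_BGR2HSV)
for lo,hi in(((5,110,120),(25,255,255)),((100,110,60),(125,255,255))):
    m=cv2.inRange(im,lo,hi);n,l,t,ce=cv2.connectedComponentsWithStats(m)
    for i in range(1,n):
        d=ray("top",(ce[i]+.5)/s-.5+np.array(o),.09)[:2]-c
        q=np.array([d@ex,d@ey])*1e3
        if t[i,4]>60 and -65<q[0]<-20 and abs(q[1])<60: print(lo[0],t[i,4],q.round(1))
E
```

```text
clk 19.9 chx -38.0 chy -16.2 z 71.1 Fx -0.4 Fy 0.5 Fz 0.1 tooly yaw err 0.0
clock: 21.4
tcp_pos: [0.4513, -0.3566, 0.2044]
orientation: [-0.705, -3.06, -0.001]
contact_force: [0.3, -0.3, -0.2]
grip_width: -0.0002
gripper_force: 0.0
5 421 [-39.6   2.8]
100 168 [-42.3  13.6]
```

The lever is now at about 48 mm (32 mm on from its start), which is the third click place, and the arm is clear.

```bash
python3 -c "from bench import *;print(r.hand_in())"
```

```text
the job is handed in; nothing more can be done
None
```

I pushed the lever fully home to the rigid stop, then back three clicks. It now rests at about 48 mm, the third click place, with the arm clear, and the job is handed in. On the third click it stuck on the crest at about 40 mm, so I went back and nudged it over. I did not re-measure the dish and pipette, but the arm kept away from both.

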